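# Spring-gauge check of a curing box's sprung lid

### The arm

A 6-joint arm with a two-finger parallel gripper is mounted at the origin on a cart in front of the work surface, level with it; the furniture and walls round the work are solid. World frame = base frame: x ahead of the robot, y to its left, z up, the work surface at z = 0. Lengths are in mm, angles in rad, forces in N, time in s.
With the tool pointing down it reaches from about 300 to 775 mm from the base axis. Payload 14.6 kg.
Tool frame: the origin (TCP) lies midway between the tips of the shut fingers; the grasp point (between the pads) lies 19 mm behind it; z points along the fingers, y is the line along which they close (so a half turn about z gives the same grasp; the last joint's range is limited). The gripper opens to 94 mm and grips with 3 to 60 N. Pads are 16 mm wide; open, the fingers measure 119 mm over their backs; the gripper's body (75 mm by 177 mm) begins 78 mm behind the grasp point.
Start: joints at [1.135, 0.3, 1.521, -0, 1.321, -0.067], TCP at [198.27, 513.009, 205.446] pointing down, gripper open.
Joint ranges: [-3.03, 3.03], [-0.79, 2.21], [0.23, 2.52], [-1.04, 4.18], [0, 3.07], [-2.55, 2.55]. Speed limits (rad/s): [2.22, 2.22, 2.57, 3.14, 3.14, 3.14].

### API

Orientations are given as a unit quaternion [x, y, z, w].
In Python, from station import arm gives the robot as it stands. The module is installed in compiled form; this text tells all that it offers.
- The arm moves only by the tool arm_command, never from a script. Its argument "targets" is one flat list of numbers, 7 for each row, row after row: the shift along the world's x, y, z in cm, then the turn, a rotation vector about the world's x, y, z in degrees, then the closure in counts, from 0 (fully open) to 255 (shut). In form: [tx, ty, tz, wx, wy, wz, hand, tx, ty, tz, wx, wy, wz, hand, ...]. A call has 1 to 12 rows; each row is the pose to reach, as a shift and turn from the pose commanded when the call began; what a row does not reach only later rows make up. A row lasts 1/12 s, in which the tool goes at most 41.7 mm and 7.16 degrees, less where a joint would pass 70% of its speed; a pose out of reach is approached as far as the arm can. A call with a gripper value outside its range is refused whole. The fingers move at their own pace and stop on an object; "newtons" is the grip in N (left out, the last holds). Time passes only in rows, so rows that repeat a pose let the fingers close. It gives the time, the measured TCP pose, the force, the opening and the grip force at its end, in the units of the state.
- arm.get_obs(): the state, without advancing time (a new reading comes with each control period).
- arm.read_camera(name): name is "side" or "top" or "wrist"; returns a dict with "img" (420x560x3 uint8, blue, green, red), "mtx" (3x3 intrinsics, pixels), "R" (3x3) and "t" (3): a world point X has camera coordinates R X + t. Camera axes: x right, y down, z forward; pixel columns grow to the right and rows downward; lengths in mm; the calibration is good to about 2 mm. A picture is of the moment at which its call begins. There is no depth.
- arm.job_done(): hands the job in; it is judged then, once.
Trained networks look in a picture, given as the dict that the camera call returned (one of the last four; its "shot" number tells which), for a name from the list of things; names that differ only in an ending like _2 or _b are one class to them, and where a whole thing is asked for, a point or a joint stands for the part that bears it (a point fixed in the world has none). Each returns a list of dicts, best first, with "p" (0 to 1); they miss things now and then, are a little off and sometimes report something else, mostly with a low value. They report only what shows in the picture. A call takes as long as a camera call. They do not tell look-alikes from the thing itself.
- arm.look_for(picture, name): "at" ([row, column] in pixels, amid what is visible of it).
- arm.mark_of(picture, name): "at" ([row, column] in pixels: a listed point, or the origin of a listed thing).
The state is a dict: "time": time; "qpos": joint angles; "dq": joint speeds; "tau": joint torques, N m; "ee_pos": TCP position; "tcp_rot": TCP orientation; "contact_force": force on the tool from outside, world axes, zero at the start; "wrist_torque": the same for the moment, N m; "gripper_width": finger opening in mm; "grip_force": force on a finger pad.
Only numpy, scipy, OpenCV 4.12 (cv2) and the standard library are available. Lean on these libraries where they do the work, as an engineer would, in place of code of your own. Each camera call takes 0.05 s, during which the arm holds its last target. There are 200 camera calls.

### The job

Check the lid spring of the light-curing box: take the blue-handled spring pull gauge from its stand, catch its hook under the steel pull bar on the front of the lid, and with the gauge kept upright pull the lid up until the lid's yellow pointer is in line with the red marker on the quadrant. Lift the lid by the gauge alone (do not touch the lid with the hand), leave the other things on the worktop where they are, and finish while still holding the gauge so that the lid stays steadily at the marker for the scale to be read.

Things in the scene. Friction and masses are not known exactly. Their poses are not given: they have to be found in the camera images.
- gauge_grip (a point): centre of the blue grip of the loose spring gauge (0.15 kg), 34 (x) by 20 (y) by 51 mm tall; pinch its 20 mm. Cap 26 mm above this point, wire ring to 38 mm. It hangs in the stand by a black 40 x 34 x 5 mm flange whose underside is 34 mm below this point; from there an 18 mm tube runs 50 mm down, then the sprung hook. z points up along the gauge; the hook is open to +x.
- hook_seat (a point): where the lid bar's axis lies when seated in the steel hook (6 mm wire in its x-z plane), on the gauge's centre line, 124 mm below gauge_grip at rest. Hook bottom 10 mm below it. Open to +x: mouth 24 mm high, between the tip (its top 5 mm above this point, 14 mm out) and the shank (29 mm above). The 8 mm bar enters best 17 mm above this point, then the hook is raised.
- plunger (a joint): extension of the gauge's spring, m: 0 at rest, stop at 0.045. 300 N/m with 1.2 N preload: about 10 mm before the lid starts to rise, 12 to 22 mm at the marker.
- stand_top (a point): fixed gauge stand (110 x 90 mm dark base, fork of two black prongs on a steel post): mid-fork, level with the prongs' tops, 125 mm up, on the hanging gauge's centre line. x points to the post, the fork is open to -x. Its 4 mm lips keep the flange seated: lift 8 mm or more, then draw the gauge 60 mm out to -x. Nothing of the stand is more than 4 mm above this point.
- lid_bar (a point): middle of the steel pull bar on the lid's front: 8 mm thick, straight for 98 mm along its y, 30 mm out from the lid's front face; about 92 mm above the worktop with the lid shut. x points from the bar to the lid and hinge when the lid is shut (and turns with the lid).
- lid_hinge (a point): middle of the lid's hinge line on the fixed white box (180 mm deep, 220 wide; lid top 112 mm high when shut; the quadrant, 123 mm to the right (-y) of the middle, rises to 190 mm). x points from the box's front to its back, y along the hinge. With the lid shut the bar is 205 mm in front of this point and 12 mm above it.
- lid (a joint): angle of the grey lid with the amber window, rad, 0 shut, grows as its front rises. A spring shuts it; some 4 N up at the bar start it, some 5 to 7 N hold it in the working range.
- marker (a joint): angle at which the red marker is clamped on the quadrant, rad, in the same measure as the lid's: pointer and marker are in line when both joints read the same. It differs from case to case, about 0.28 to 0.50.
- pointer_tip (a point): tip of the yellow pointer at the right (-y) side of the lid, 156 mm from the hinge line
- marker_edge (a point): middle of the red marker (10 mm high) on the aluminium quadrant; the pointer's tip is here when the lid is at the marked angle
- ref_block: bystander: round ground-steel reference block, 53 mm across, 13 mm high, origin under its centre; leave alone
- red_mount: bystander: red resin specimen mount, 30 mm across, 21 mm high, origin under its centre; leave alone
- green_mount: bystander: green resin specimen mount, 30 mm across, 20 mm high, origin under its centre; leave alone
Mind the look-alikes: they are no part of the job. Leave any orange look-alike of the part that bears gauge_grip alone.

How it is judged (in metres and radians):
On the way, in this order (a step that is already met when the one before it is completed fails the run):
1. the gauge is held in the fingers, clear of its stand (contact force between the fingers and gauge above 1 N and distance between gauge_grip and stand_top above 0.075 m), for 0.2 s.
2. the hook bears on the lid's bar and the gauge's spring is drawn out (contact force between gauge and lid above 1.5 N and value of joint plunger above 0.008 m and distance between hook_seat and lid_bar below 0.012 m), for 0.2 s.
At the end, for the whole second after the job is handed in: the lid's yellow pointer is within 7 mm of the red marker and still, the lid hangs in the seated hook of the gauge with its spring drawn out more than 10 mm and at least 2.5 N on the bar, the gauge is in the fingers and upright within 15 degrees, and neither hand nor arm touches the lid (distance between pointer_tip and marker_edge below 0.007 m and velocity of joint lid between -0.06 and 0.06 rad/s and contact force between gauge and lid above 2.5 N and distance between hook_seat and lid_bar below 0.012 m and value of joint plunger above 0.01 m and contact force between the fingers and gauge above 1 N and angle between gauge's own z axis and vertical below 0.26 rad and contact force between each of the arm, the fingers and lid below 0.5 N); the arm keeps its last pose, push and grip.
It fails at once if the hand or arm pushes on the lid (contact force between any of the arm, the fingers and lid above 2 N).
It fails at once if a bystander is pushed away (distance of any of ref_block, red_mount, green_mount from where it was at the start of the episode above 0.02 m).
It also fails if it takes over 51 s, if anything falls off the work surface, if the arm or the gripper's body presses on something with over 40 N, if the wrist force passes 120 N, or if a joint passes its speed limit or range.

## Working session

There is one attempt and no reset: what is moved stays moved. The work goes in short steps, Python scripts to look and compute and a tool call to move; the robot and the scene stay as the last step left them, time stands still between calls to the robot, and variables do not carry over. Pictures are saved under pics/ and viewed, at most 10 in all, crops included, and the job is handed in when it is done.

Besides the shell and the picture viewer there is one more tool, called after ">>>" as name(argument=value, ...) on one line, values as JSON. arm_command: Moves the arm, as the interface text tells. Its arguments: {"type":"object","properties":{"targets":{"type":"array","items":{"type":"number"}},"newtons":{"type":"number"}},"required":["targets"]}

```bash
mkdir -p pics
cat > h.py <<'E'
import numpy as np, cv2
from station import arm
def tri(obs):
    # obs: list of (pic, [row,col]) -> world point, residual
    A=[];b=[]
    for p,(r,c) in obs:
        K,R,t=map(np.array,(p["mtx"],p["R"],p["t"]))
        d=R.T@np.linalg.inv(K)@np.array([c,r,1.]); d/=np.linalg.norm(d)
        P=np.eye(3)-np.outer(d,d); A.append(P); b.append(P@(-R.T@t.ravel()))
    X=np.linalg.lstsq(np.vstack(A),np.hstack(b),rcond=None)[0]
    return X, np.linalg.norm(np.vstack(A)@X-np.hstack(b))
def proj(p,X):
    q=np.array(p["mtx"])@(np.array(p["R"])@np.array(X)+np.array(p["t"]).ravel()); return q[1]/q[2],q[0]/q[2]
E
python3 - <<'E'
from h import *
s=arm.read_camera("side");t=arm.read_camera("top")
cv2.imwrite("pics/a.png",np.hstack([s["img"],t["img"]])[:, :]) if 0 else None
cv2.imwrite("pics/side.png",s["img"]);cv2.imwrite("pics/top.png",t["img"])
for n in ["gauge_grip","hook_seat","stand_top","lid_bar","lid_hinge","pointer_tip","marker_edge","ref_block","red_mount","green_mount"]:
    a=arm.mark_of(s,n);b=arm.mark_of(t,n)
    print(n,[(np.round(x["at"]),round(x["p"],2)) for x in a[:3]],[(np.round(x["at"]),round(x["p"],2)) for x in b[:3]])
    for x in a[:2]:
        for y in b[:2]:
            X,e=tri([(s,x["at"]),(t,y["at"])])
            print("   ",X.round(1),round(e,1))
E
```

```text
gauge_grip [(array([149., 339.]), 0.97), (array([199., 286.]), 0.7)] [(array([205., 344.]), 0.67), (array([246., 381.]), 0.45)]
    [ 512.1 -177.3  229.3] 77.0
    [ 466.4 -293.5  161.8] 0.3
    [ 602.2 -208.8   32. ] 3.6
    [ 554.7 -330.6  -45.1] 95.9
hook_seat [(array([188., 334.]), 0.54)] [(array([169., 336.]), 0.53)]
    [ 569.6 -156.6  153.7] 160.7
stand_top [(array([160., 342.]), 0.76)] [(array([246., 375.]), 0.84)]
    [ 460.7 -282.8  134.5] 10.9
lid_bar [(array([242., 289.]), 0.69)] [(array([221., 257.]), 0.71)]
    [541.1  54.7  87.1] 0.5
lid_hinge [(array([229., 211.]), 0.66), (array([209., 287.]), 0.15)] [(array([158., 271.]), 0.89)]
    [741.8  19.7  67.3] 1.1
    [628.5  17.5 173. ] 110.7
pointer_tip [(array([207., 290.]), 0.94)] [(array([218., 302.]), 0.56), (array([232., 184.]), 0.53), (array([245., 383.]), 0.5)]
    [557.4 -77.7  93.2] 7.4
    [492.  228.3 299.2] 19.7
marker_edge [(array([184., 279.]), 0.49)] [(array([222., 254.]), 0.65), (array([201., 302.]), 0.42)]
    [538.9  58.3 238.1] 33.8
    [590.3 -73.5 160. ] 1.9
ref_block [(array([185., 333.]), 0.62)] [(array([233., 185.]), 0.49)]
    [453.9 214.6 344.5] 22.5
red_mount [(array([289., 331.]), 0.67)] [(array([256., 242.]), 0.53), (array([201., 302.]), 0.24)]
    [437.7 104.    5.9] 7.0
    [ 542.7  -73.9 -131.2] 147.6
green_mount [(array([223., 347.]), 0.5)] [(array([263., 328.]), 0.39)]
    [ 422.6 -164.6    4.5] 3.6
```

View pics/side.png

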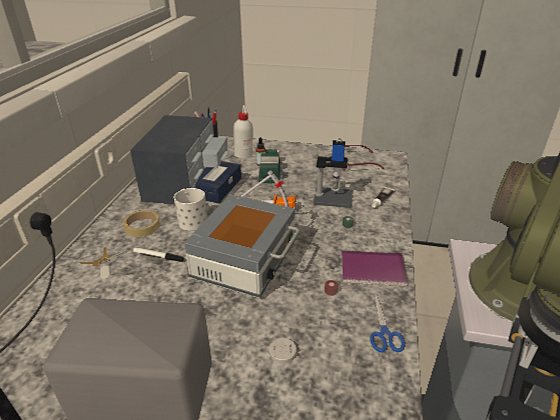

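View pics/top.png

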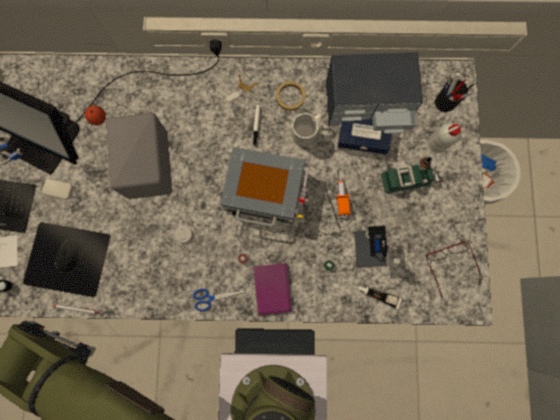

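The side view shows the blue gauge in its stand at (149,339). The orange look-alike lies behind the box at (199,286), and the box has its pull bar at (242,289). In the top view the blue gauge is at (246,381), the orange one at (205,344) and the bar near (218,257).
Candidates for the gauge: blue at side (149,339) / top (246,381), and orange at side (199,286) / top (205,344). I choose the blue one and check it in a crop.

Run:
```python
from h import *
s=cv2.imread("pics/side.png");t=cv2.imread("pics/top.png")
z=lambda i,r,c,h,w,W,H:cv2.resize(i[r:r+h,c:c+w],(W,H),interpolation=cv2.INTER_CUBIC)
a=np.hstack([z(s,130,300,75,100,400,300),z(t,215,335,75,100,400,300)])
b=np.hstack([z(s,170,230,75,100,400,300),z(t,180,220,75,100,400,300)])
cv2.imwrite("pics/crop.png",np.vstack([a,b]))
```

```text
(no output)
```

View pics/crop.png

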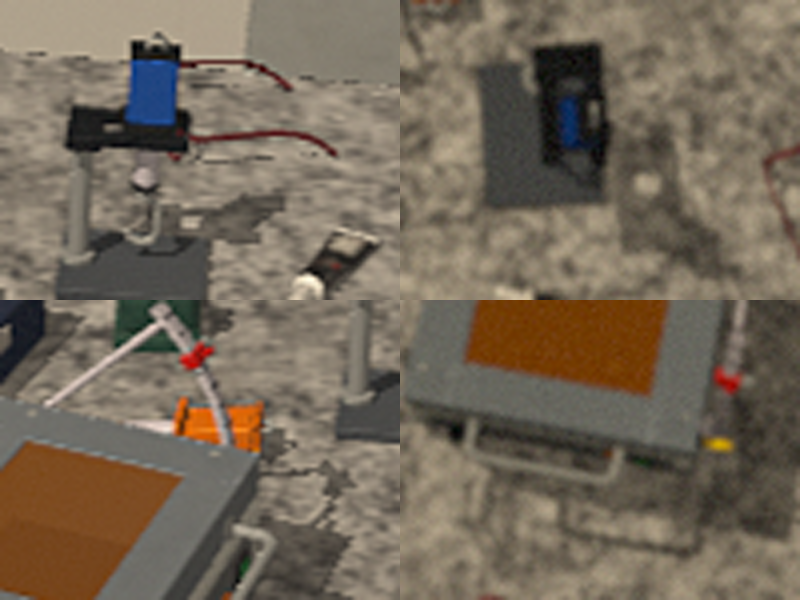

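The crop confirms the choice: blue gauge in the fork, post on the far (+x) side, hook open to +x. The box is turned slightly clockwise and the red marker sits high on the quadrant.

Run:
```python
from h import *
from scipy.spatial.transform import Rotation as R
o=arm.get_obs();print(o["time"],R.from_quat(o["tcp_rot"]).as_matrix().round(3),o["ee_pos"],o["gripper_width"])
```

```text
1.1 [[-0.933  0.36   0.   ]
 [ 0.36   0.933  0.   ]
 [-0.     0.    -1.   ]] [198.28453721 513.03305589 205.46789903] 94.14728363532241
```

>>> arm_command(targets=[8,-30,10,0,0,0,0,8,-30,10,0,0,0,0,8,-30,10,0,0,0,0,8,-30,10,0,0,0,0,20,-60,10,0,0,0,0,20,-60,10,0,0,0,0,20,-60,10,0,0,0,0,20,-60,10,0,0,0,0,20,-75,10,0,0,0,0,20,-75,10,0,0,0,0,20,-75,10,0,0,0,0,20,-75,10,0,0,0,0])

```text
time: 2.1
ee_pos: [332.6, 39.7, 285.8]
tcp_rot: [0.183, 0.983, 0.0, 0.001]
contact_force: [0.9, 1.4, -0.2]
gripper_width: 94.0
grip_force: 0.0
```

>>> arm_command(targets=[5,-30,2,0,0,21,0,5,-30,2,0,0,21,0,5,-30,2,0,0,21,0,5,-30,2,0,0,21,0,5,-30,2,0,0,21,0,5,-30,2,0,0,21,0,5,-30,2,0,0,21,0,5,-30,2,0,0,21,0,5,-30,2,0,0,21,0,5,-30,2,0,0,21,0])

```text
time: 2.93
ee_pos: [382.5, -259.8, 304.6]
tcp_rot: [0.003, 1.0, 0.0, -0.001]
contact_force: [-0.4, 1.1, -0.7]
gripper_width: 94.0
grip_force: 0.0
```

Run:
```python
from h import *
from scipy.spatial.transform import Rotation as R
o=arm.get_obs();print(o["time"],R.from_quat(o["tcp_rot"]).as_matrix().round(3),o["ee_pos"].round(1))
w=arm.read_camera("wrist");s=arm.read_camera("side");t=arm.read_camera("top")
import pickle; pickle.dump((w,s,t),open("p1.pkl","wb"))
cv2.imwrite("pics/w1.png",w["img"])
for X in ([466,-293,162],[590,-73,160],[541,55,87]): print(proj(w,X))
for n in ["gauge_grip","stand_top"]:
    D=[arm.mark_of(p,n) for p in (w,s,t)]
    for d in D: print(n,[(np.round(x["at"],1),round(x["p"],2)) for x in d[:3]])
    try:
        s0=min(D[1],key=lambda x:np.hypot(*(np.array(x["at"])-[149,339])))
        t0=min(D[2],key=lambda x:np.hypot(*(np.array(x["at"])-[246,380])))
        print(tri([(w,D[0][0]["at"]),(s,s0["at"]),(t,t0["at"])]),tri([(w,D[0][0]["at"]),(s,s0["at"])]))
    except Exception as e: print(e)
```

```text
2.9333 [[-1.     0.005 -0.001]
 [ 0.005  1.     0.001]
 [ 0.001  0.001 -1.   ]] [ 382.5 -259.8  304.6]
(np.float64(283.1415445519256), np.float64(253.92223001266942))
(np.float64(383.7321552190579), np.float64(453.62423062801906))
(np.float64(310.1348499939553), np.float64(529.7760987120342))
gauge_grip [(array([283.4, 251.9]), 0.89), (array([328.3, 318.7]), 0.64)]
gauge_grip [(array([149.3, 338.8]), 0.82), (array([199.7, 285.2]), 0.52)]
gauge_grip [(array([246.3, 381.3]), 0.58), (array([205.9, 343.9]), 0.56)]
(array([ 466.20221185, -294.52622623,  160.03173153]), np.float64(1.5584920496578816)) (array([ 466.73960492, -295.21082867,  159.69692626]), np.float64(0.8136512978103845))
stand_top []
stand_top [(array([158.9, 340.8]), 0.73)]
stand_top [(array([246.2, 377.4]), 0.66)]
list index out of range
```

View pics/w1.png

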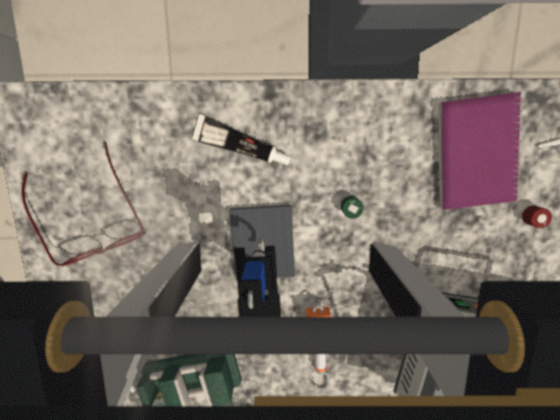

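The wrist view shows the blue grip at (283,252) between the fingers. The orange one is at (315,313), away from the path. Triangulation puts the grip at (466,-295,160).

>>> arm_command(targets=[8.4,-3.5,0,0,0,3,0,8.4,-3.5,0,0,0,3,0,8.4,-3.5,0,0,0,3,0,8.4,-3.5,-8,0,0,3,0,8.4,-3.5,-12,0,0,3,0,8.4,-3.5,-16.4,0,0,3,0,8.4,-3.5,-16.4,0,0,3,0,8.4,-3.5,-16.4,0,0,3,0,8.4,-3.5,-16.4,0,0,3,120,8.4,-3.5,-16.4,0,0,3,255,8.4,-3.5,-16.4,0,0,3,255,8.4,-3.5,-16.4,0,0,3,255], newtons=35)

```text
time: 4.38
ee_pos: [467.6, -293.8, 143.7]
tcp_rot: [-0.025, 1.0, -0.001, 0.001]
contact_force: [-0.2, 0.1, 0.2]
gripper_width: 70.8
grip_force: 0.0
```

>>> arm_command(targets=[0,0,0,0,0,0,255,0,0,0,0,0,0,255,0,0,0,0,0,0,255,0,0,0,0,0,0,255])

```text
time: 4.72
ee_pos: [466.8, -293.3, 141.5]
tcp_rot: [-0.025, 1.0, -0.0, 0.0]
contact_force: [-0.0, -0.5, 0.3]
gripper_width: 44.0
grip_force: 0.0
```

>>> arm_command(targets=[0,0,0,0,0,0,255,0,0,0,0,0,0,255,0,0,0,0,0,0,255,0,0,0,0,0,0,255,0,0,0,0,0,0,255,0,0,0,0,0,0,255])

```text
time: 5.22
ee_pos: [466.8, -293.3, 141.3]
tcp_rot: [-0.025, 1.0, 0.0, -0.0]
contact_force: [0.3, 1.1, -0.4]
gripper_width: 20.8
grip_force: 35.0
```

>>> arm_command(targets=[0,0,1,0,0,0,255,0,0,1.8,0,0,0,255,0,0,1.8,0,0,0,255,-2.5,-0.1,1.8,0,0,0,255,-5,-0.2,1.8,0,0,0,255,-7.5,-0.4,1.8,0,0,0,255,-9,-0.4,3,0,0,0,255,-9,-0.4,6,0,0,0,255,-9,-0.4,6,0,0,0,255])

```text
time: 5.97
ee_pos: [377.4, -298.6, 206.3]
tcp_rot: [-0.025, 1.0, -0.002, 0.003]
contact_force: [0.9, -0.5, -0.7]
gripper_width: 20.9
grip_force: 35.0
```

Run:
```python
from h import *
import pickle
o=arm.get_obs();print(o["time"],o["ee_pos"].round(1),o["contact_force"].round(1),o["grip_force"])
s=arm.read_camera("side");t=arm.read_camera("top");w=arm.read_camera("wrist")
pickle.dump((w,s,t),open("p2.pkl","wb"))
for n in ["gauge_grip","hook_seat","lid_bar","lid_hinge","pointer_tip","marker_edge","green_mount","red_mount"]:
    a=arm.mark_of(s,n);b=arm.mark_of(t,n)
    print(n,[(np.round(x["at"],1),round(x["p"],2)) for x in a[:3]],[(np.round(x["at"],1),round(x["p"],2)) for x in b[:3]])
    for x in a[:2]:
        for y in b[:2]:
            X,e=tri([(s,x["at"]),(t,y["at"])])
            if e<15: print("   ",X.round(1),round(e,1))
z=lambda i,r,c,h,w,W,H:cv2.resize(i[r:r+h,c:c+w],(W,H),interpolation=cv2.INTER_CUBIC)
cv2.imwrite("pics/c2.png",np.vstack([z(s["img"],90,230,150,200,800,600)[:,:]]))
```

```text
5.9667 [ 377.4 -298.6  206.3] [ 0.9 -0.5 -0.7] 34.99977707862854
gauge_grip [(array([200.8, 284.6]), 0.61)] [(array([206. , 343.1]), 0.88)]
    [ 603.1 -208.6   23.7] 0.8
hook_seat [(array([170.8, 364.2]), 0.43)] [(array([167.8, 336.6]), 0.6)]
lid_bar [(array([241.8, 288.3]), 0.7)] [(array([221.1, 258.2]), 0.91)]
    [541.8  52.2  84.3] 0.6
lid_hinge [(array([228. , 211.7]), 0.63), (array([243.7, 287.7]), 0.42)] [(array([264.3, 328.1]), 0.74), (array([154.1, 270.7]), 0.65)]
    [746.5  18.3  70.4] 8.3
pointer_tip [(array([212.3, 288.9]), 0.78)] [(array([212.5, 299.7]), 0.82)]
    [567.3 -71.   81.3] 3.6
marker_edge [(array([183.5, 280.2]), 0.51), (array([243.7, 290.9]), 0.21)] [(array([201.4, 300.2]), 0.6)]
    [586.9 -68.1 164.8] 0.6
green_mount [(array([223.6, 347.6]), 0.64)] [(array([266.2, 327.8]), 0.65)]
    [ 417.1 -162.7    2.6] 0.6
red_mount [(array([291.3, 331.8]), 0.6)] [(array([254.9, 243.4]), 0.5)]
    [439.1  99.6  -3.8] 11.5
```

View pics/c2.png

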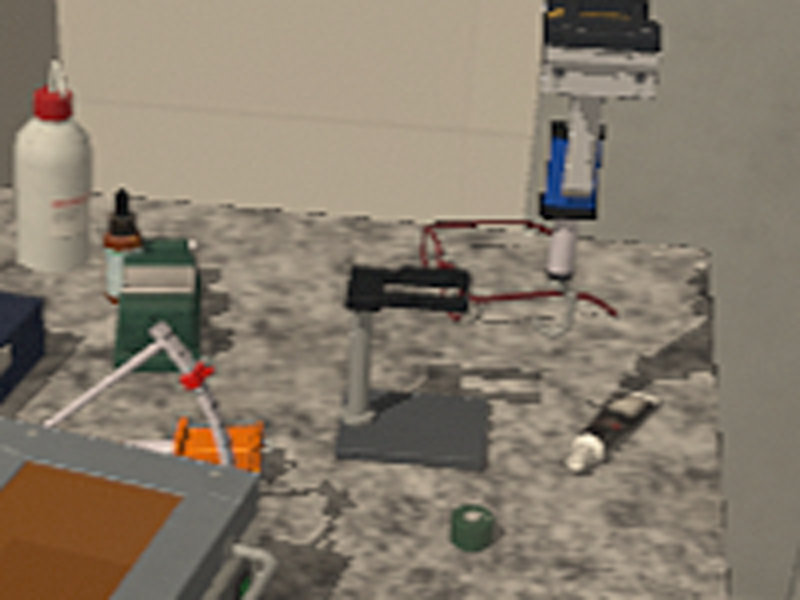

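Gauge held upright and clear of its stand; its hook is at about row 168, col 370 in the side picture. Next I carry it to a standoff in front of the bar.

>>> arm_command(targets=[2,8,0,0,0,-4,255,4,16,0,0,0,-8,255,7,24,0,0,0,-13,255,10,30,0,0,0,-13,255,11,36.2,-1,0,0,-13,255,11,36.2,-2.6,0,0,-13,255,11,36.2,-2.6,0,0,-13,255,11,36.2,-2.6,0,0,-13,255,11,36.2,-2.6,0,0,-13,255,11,36.2,-2.6,0,0,-13,255,11,36.2,-2.6,0,0,-13,255,11,36.2,-2.6,0,0,-13,255])

```text
time: 7.92
ee_pos: [486.7, 64.5, 175.2]
tcp_rot: [0.088, 0.996, -0.0, -0.0]
contact_force: [-0.5, -1.1, -1.0]
gripper_width: 21.3
grip_force: 35.0
```

Run:
```python
from h import *
import pickle
o=arm.get_obs();e=o["ee_pos"];print(o["time"],e.round(1),o["tcp_rot"].round(3),o["contact_force"].round(1),o["grip_force"])
s=arm.read_camera("side");t=arm.read_camera("top");w=arm.read_camera("wrist")
H=e+[0,0,-105.5]
print("hook proj side",proj(s,H),"bar",proj(s,[541.5,53.5,92]), "wrist bar",proj(w,[541.5,53.5,92]),proj(w,H))
for n in ["hook_seat","lid_bar"]:
    for p in (s,t,w): print(n,[(np.round(x["at"],1),round(x["p"],2)) for x in arm.mark_of(p,n)[:3]])
z=lambda i,r,c,h,w,W,H:cv2.resize(i[r:r+h,c:c+w],(W,H),interpolation=cv2.INTER_CUBIC)
cv2.imwrite("pics/c3.png",np.hstack([z(s["img"],150,240,120,80,400,600),z(w["img"],180,180,240,160,400,600)]))
```

```text
7.9167 [486.7  64.5 175.2] [ 0.088  0.996 -0.    -0.   ] [-0.5 -1.1 -1. ] 34.99968945980072
hook proj side (np.float64(253.2427881525439), np.float64(311.18552401584276)) bar (np.float64(239.54929956748688), np.float64(288.50499761938664)) wrist bar (np.float64(282.74857554688265), np.float64(286.09174451912946)) (np.float64(211.69598196788098), np.float64(287.3496914625929))
hook_seat [(array([252.8, 308.3]), 0.49)]
hook_seat [(array([165.5, 338.6]), 0.5)]
hook_seat [(array([214.7, 284.5]), 0.5)]
lid_bar [(array([243.6, 289.5]), 0.7)]
lid_bar []
lid_bar [(array([274.1, 285.3]), 0.68)]
```

View pics/c3.png

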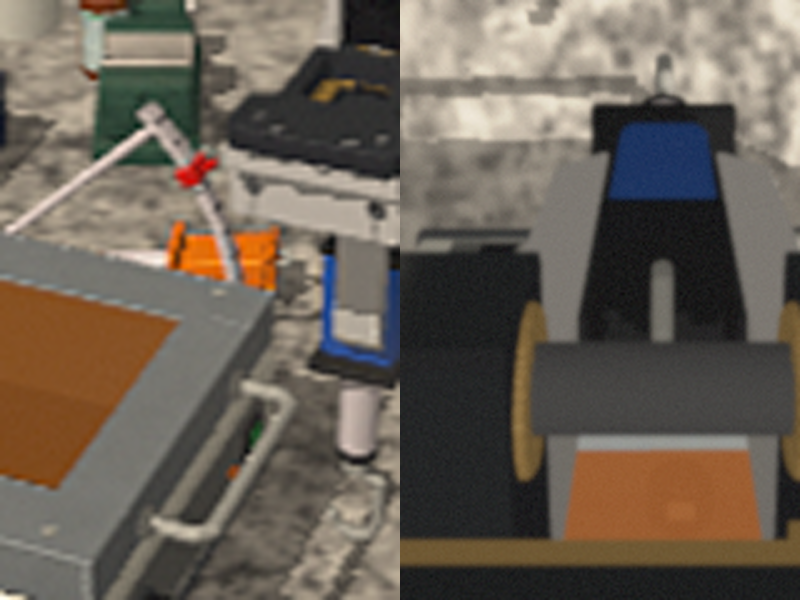

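>>> arm_command(targets=[2,-0.35,0.2,0,0,0,255,3.4,-0.6,0.2,0,0,0,255,3.9,-0.7,0.2,0,0,0,255,3.9,-0.7,0.2,0,0,0,255,3.9,-0.7,0.2,0,0,0,255,3.9,-0.7,0.2,0,0,0,255])

```text
time: 8.87
ee_pos: [525.2, 57.8, 177.2]
tcp_rot: [0.088, 0.996, -0.0, -0.0]
contact_force: [-0.4, 0.3, -0.9]
gripper_width: 21.1
grip_force: 35.0
```

Run:
```python
from h import *
o=arm.get_obs();e=o["ee_pos"];print(o["time"],e.round(1),o["contact_force"].round(1))
s=arm.read_camera("side");w=arm.read_camera("wrist")
H=e+[0,0,-105.5]
print("hook proj",proj(s,H),proj(w,H))
B={}
for n in ["hook_seat","lid_bar"]:
    D=[arm.mark_of(p,n) for p in (s,w)]
    for d in D: print(n,[(np.round(x["at"],1),round(x["p"],2)) for x in d[:3]])
    if all(D): print(tri([(p,d[0]["at"]) for p,d in zip((s,w),D)]))
z=lambda i,r,c,h,w,W,H:cv2.resize(i[r:r+h,c:c+w],(W,H),interpolation=cv2.INTER_CUBIC)
cv2.imwrite("pics/c4.png",z(s["img"],215,255,60,80,800,600))
```

```text
8.8667 [525.2  57.8 177.2] [-0.4  0.3 -0.9]
hook proj (np.float64(248.54385575009366), np.float64(295.04905097906124)) (np.float64(212.02983576697343), np.float64(286.23461187960874))
hook_seat [(array([249.5, 292.9]), 0.45)]
hook_seat [(array([215.7, 283.2]), 0.67)]
(array([530.19414998,  54.27934296,  65.03412589]), np.float64(0.8272038596456142))
lid_bar [(array([243.2, 289. ]), 0.88)]
lid_bar []
```

View pics/c4.png

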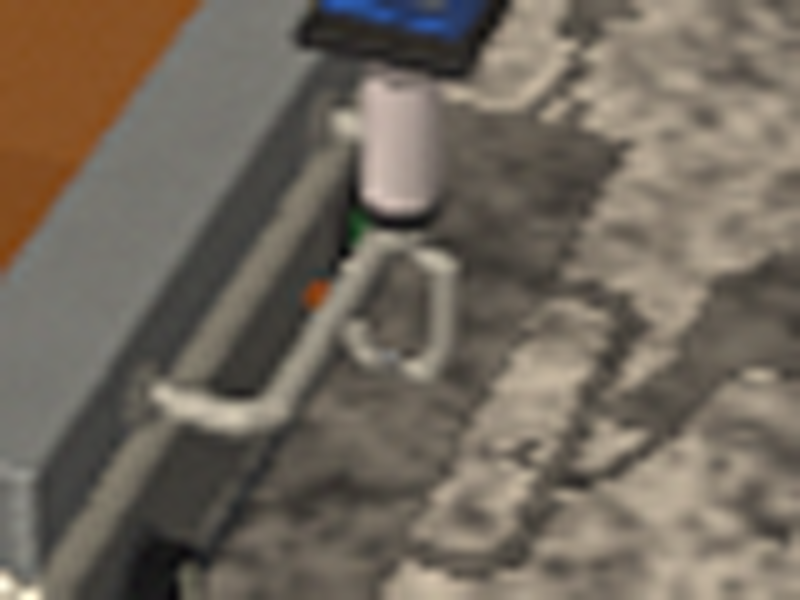

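The hook is just in front of the bar: hook bottom at crop (395,365), tip (355,325), bar middle about (340,285).

Run:
```python
from h import *
s=arm.read_camera("side");o=arm.get_obs();H=o["ee_pos"]+[0,0,-105.5]
u=np.array([.985,-.174,0])
for a in (8,11,14,17,20):
  for b in (10,14,18,22): print(a,b,np.round(np.array(proj(s,H+a*u+[0,0,b])),1),end=" ")
  print()
for px in ((243.2,289),(243.6,289.5),(241.8,288.3)):
    K,R,t=map(np.array,(s["mtx"],s["R"],s["t"]));d=R.T@np.linalg.inv(K)@[px[1],px[0],1];c=-R.T@t.ravel()
    n=np.array([.174,.985,0]);k=n@(H-c)/(n@d);X=c+k*d-H;print(X@u,X[2])
    # and along-bar offset variants
print(H)
```

```text
8 10 [244.2 291.6] 8 14 [242.8 291.6] 8 18 [241.5 291.7] 8 22 [240.1 291.7] 
11 10 [243.9 290.4] 11 14 [242.5 290.4] 11 18 [241.2 290.4] 11 22 [239.8 290.5] 
14 10 [243.6 289.2] 14 14 [242.2 289.2] 14 18 [240.9 289.2] 14 22 [239.5 289.2] 
17 10 [243.3 288. ] 17 14 [241.9 288. ] 17 18 [240.6 288. ] 17 22 [239.2 288. ] 
20 10 [243.  286.7] 20 14 [241.6 286.7] 20 18 [240.2 286.8] 20 22 [238.9 286.8] 
14.45197499739283 11.047934206852801
13.215484716291469 10.24464285209433
16.20372159832984 14.6100643870343
[525.70134208  57.7399452   71.93205315]
```

>>> arm_command(targets=[0,0,-0.2,0,0,0,255,0.4,-0.07,-0.2,0,0,0,255,0.8,-0.14,-0.2,0,0,0,255,1.2,-0.2,-0.2,0,0,0,255,1.2,-0.2,-0.2,0,0,0,255,1.2,-0.2,-0.2,0,0,0,255])

```text
time: 9.72
ee_pos: [538.0, 55.6, 175.2]
tcp_rot: [0.088, 0.996, -0.0, -0.0]
contact_force: [-1.0, 0.6, -0.2]
gripper_width: 21.2
grip_force: 35.0
```

Run:
```python
from h import *
o=arm.get_obs();e=o["ee_pos"];print(o["time"],e.round(1),o["contact_force"].round(1),o["wrist_torque"].round(2))
s=arm.read_camera("side")
z=lambda i,r,c,h,w,W,H:cv2.resize(i[r:r+h,c:c+w],(W,H),interpolation=cv2.INTER_CUBIC)
cv2.imwrite("pics/c5.png",z(s["img"],215,255,60,80,800,600))
print(proj(s,e+[0,0,-105.5]))
```

```text
9.7167 [538.   55.6 175.2] [-1.   0.6 -0.2] [0.02 0.15 0.02]
(np.float64(247.92716389707016), np.float64(289.7439909480644))
```

View pics/c5.png

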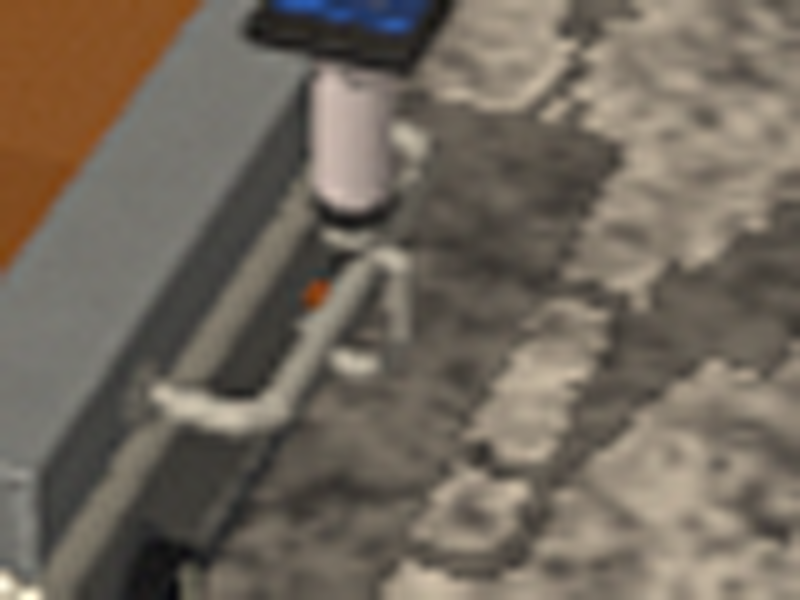

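The bar lies inside the hook's mouth: shank at crop (400,300) in front of it, hook bottom (355,365) below, tip behind. I raise now.

>>> arm_command(targets=[0,0,0.5,0,0,0,255,0,0,1,0,0,0,255,0,0,1.5,0,0,0,255,0,0,2,0,0,0,255,0,0,2,0,0,0,255,0,0,2,0,0,0,255])

```text
time: 10.27
ee_pos: [537.9, 55.7, 195.7]
tcp_rot: [0.088, 0.996, 0.0, 0.0]
contact_force: [0.1, 0.3, -1.3]
gripper_width: 21.4
grip_force: 35.0
```

>>> arm_command(targets=[0,0,0.4,0,0,0,255,0,0,0.8,0,0,0,255,0,0,1,0,0,0,255,0,0,1,0,0,0,255,0,0,1,0,0,0,255,0,0,1,0,0,0,255])

```text
time: 10.77
ee_pos: [537.7, 55.7, 205.0]
tcp_rot: [0.088, 0.996, -0.0, -0.0]
contact_force: [0.1, -0.0, -5.6]
gripper_width: 21.2
grip_force: 35.0
```

Run:
```python
from h import *
o=arm.get_obs();e=o["ee_pos"];print(o["time"],e.round(1),o["contact_force"].round(1),o["wrist_torque"].round(2))
s=arm.read_camera("side")
z=lambda i,r,c,h,w,W,H:cv2.resize(i[r:r+h,c:c+w],(W,H),interpolation=cv2.INTER_CUBIC)
cv2.imwrite("pics/c6.png",z(s["img"],170,245,90,120,800,600))
print(proj(s,e+[0,0,-105.5]))
```

```text
10.7667 [537.7  55.7 205. ] [ 0.1 -0.  -5.6] [-0.02  0.08 -0.03]
(np.float64(237.72655271992457), np.float64(290.00339618340723))
```

View pics/c6.png

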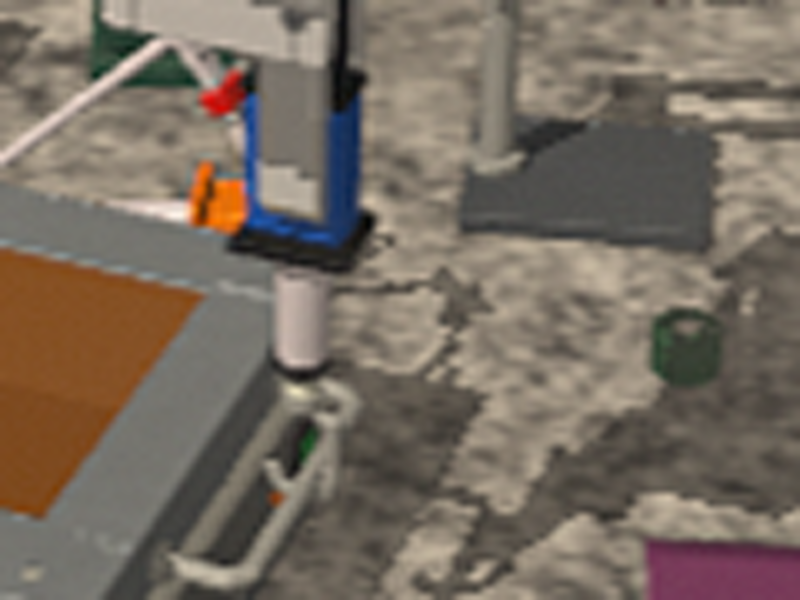

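The hook is seated and pulling: 5.6 N down at the tool, with the bar visible in the hook. I lift along the lid's arc, short of the marker first.

>>> arm_command(targets=[0.1,0,0.8,0,0,0,255,0.2,-0.05,1.6,0,0,0,255,0.35,-0.07,2.5,0,0,0,255,0.5,-0.1,3.4,0,0,0,255,0.75,-0.13,4.2,0,0,0,255,1.0,-0.17,5,0,0,0,255,1.25,-0.2,5.8,0,0,0,255,1.6,-0.28,6.7,0,0,0,255,1.6,-0.28,6.8,0,0,0,255,1.6,-0.28,6.8,0,0,0,255,1.6,-0.28,6.8,0,0,0,255])

```text
time: 11.73
ee_pos: [553.7, 52.9, 272.9]
tcp_rot: [0.088, 0.996, -0.0, -0.0]
contact_force: [-1.0, -0.2, -8.1]
gripper_width: 21.2
grip_force: 35.0
```

```bash
cat > m.py <<'E'
from h import *
import sys
o=arm.get_obs();e=o["ee_pos"];print(o["time"],e.round(1),o["contact_force"].round(1),o["wrist_torque"].round(2),o["tcp_rot"].round(3))
s=arm.read_camera("side");t=arm.read_camera("top");w=arm.read_camera("wrist")
for n in ["pointer_tip","marker_edge"]:
    D=[arm.mark_of(p,n) for p in (s,t,w)]
    for d in D: print(n,[(np.round(x["at"],1),round(x["p"],2)) for x in d[:2]])
    if D[0] and D[1]: print(tri([(s,D[0][0]["at"]),(t,D[1][0]["at"])]))
z=lambda i,r,c,h,w,W,H:cv2.resize(i[r:r+h,c:c+w],(W,H),interpolation=cv2.INTER_CUBIC)
cv2.imwrite("pics/%s.png"%sys.argv[1],np.hstack([z(s["img"],150,250,90,60,400,600),z(t["img"],170,275,60,40,400,600)]))
E
python3 m.py d1
```

```text
11.7333 [553.7  52.9 272.9] [-1.  -0.2 -8.1] [0.03 0.31 0.04] [ 0.088  0.996 -0.    -0.   ]
pointer_tip [(array([194.1, 284.9]), 0.86)]
pointer_tip [(array([210.3, 300.8]), 0.62)]
pointer_tip [(array([247.2, 167.9]), 0.68)]
(array([571.40523884, -71.16484139, 133.51523052]), np.float64(5.568865150964294))
marker_edge [(array([182.4, 277.1]), 0.59), (array([228.4, 213.4]), 0.28)]
marker_edge []
marker_edge [(array([278.3, 154.6]), 0.71)]
```

View pics/d1.png

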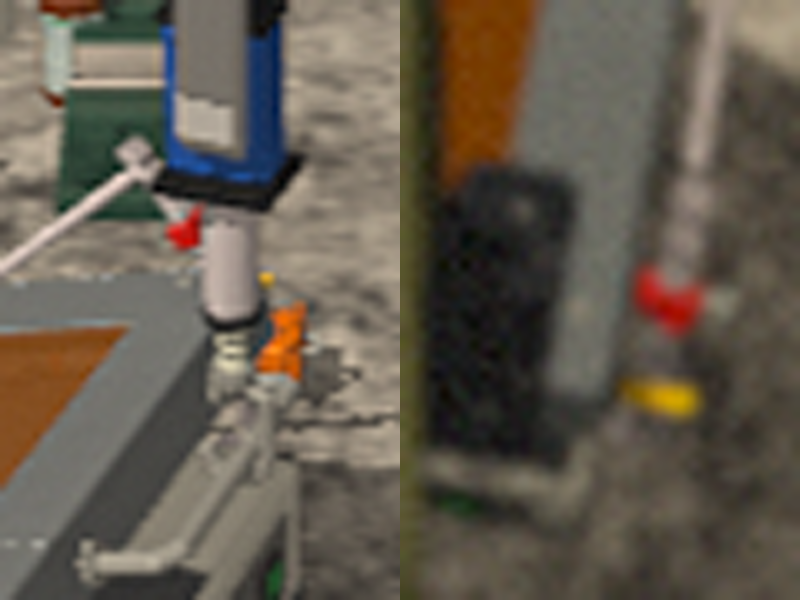

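Views are used up, so numbers from here. The last picture shows the yellow pointer just below and in front of the red marker: top view, pointer crop (665,398), marker crop (675,300). I compute the angles by ray–plane intersection with the quadrant's plane.

```bash
cat > ang.py <<'E'
from h import *
u=np.array([.985,-.174,0]);n=np.array([.174,.985,0])
hinge=np.array([538,55.7,86])+205*u-[0,0,12]
def pl(p,px,off):
    K,R,t=map(np.array,(p["mtx"],p["R"],p["t"]));d=R.T@np.linalg.inv(K)@[px[1],px[0],1];c=-R.T@t.ravel()
    k=(n@(hinge-c)-off)/(n@d);X=c+k*d-hinge;return -X@u,X[2]
def col(p,kind,near,rad=35):
    hsv=cv2.cvtColor(p["img"],cv2.COLOR_BGR2HSV).astype(int);h,sa,v=hsv[...,0],hsv[...,1],hsv[...,2]
    m=((h<5)|(h>172))&(sa>170)&(v>110) if kind=="red" else (h>19)&(h<33)&(sa>150)&(v>100)
    y,x=np.nonzero(m);k=np.hypot(y-near[0],x-near[1])<rad;y,x=y[k],x[k]
    return (len(y),y.mean().round(1),x.mean().round(1),y.min(),y.max(),x.min(),x.max()) if len(y) else None
if __name__=="__main__":
    o=arm.get_obs();e=o["ee_pos"];print(round(o["time"],2),e.round(1),o["contact_force"].round(1))
    for c in ("side","top","wrist"):
        p=arm.read_camera(c)
        for nm,kind in (("pointer_tip","yel"),("marker_edge","red")):
            d=arm.mark_of(p,nm)
            near=d[0]["at"] if d else {"side":(190,285),"top":(205,301),"wrist":(260,160)}[c]
            L=[("net",near)] if d else []
            cc=col(p,kind,near)
            if cc: L.append((kind,cc[1:3]))
            for l,px in L:
                a,z=pl(p,px,118);print(c,nm,l,np.round(px,1),"a,z",round(a,1),round(z,1),"r",round(np.hypot(a,z),1),"ang",round(np.arctan2(z,a),3),cc)
E
python3 ang.py
```

```text
12.18 [553.7  52.9 273.3] [-1.1 -0.8 -6.8]
side pointer_tip net [191.7 284.7] a,z 145.9 67.1 r 160.6 ang 0.431 (4, np.float64(191.5), np.float64(289.5), np.int64(191), np.int64(192), np.int64(289), np.int64(290))
side pointer_tip yel [191.5 289.5] a,z 158.5 70.6 r 173.5 ang 0.419 (4, np.float64(191.5), np.float64(289.5), np.int64(191), np.int64(192), np.int64(289), np.int64(290))
side marker_edge net [180.7 277.5] a,z 126.9 94.3 r 158.1 ang 0.639 (17, np.float64(184.5), np.float64(277.4), np.int64(182), np.int64(186), np.int64(275), np.int64(279))
side marker_edge red [184.5 277.4] a,z 126.5 83.4 r 151.6 ang 0.583 (17, np.float64(184.5), np.float64(277.4), np.int64(182), np.int64(186), np.int64(275), np.int64(279))
top pointer_tip net [210.7 301.7] a,z 197.4 296.2 r 355.9 ang 0.983 (22, np.float64(209.3), np.float64(301.1), np.int64(208), np.int64(211), np.int64(298), np.int64(304))
top pointer_tip yel [209.3 301.1] a,z 175.0 190.7 r 258.8 ang 0.828 (22, np.float64(209.3), np.float64(301.1), np.int64(208), np.int64(211), np.int64(298), np.int64(304))
top marker_edge net [200.1 301.1] a,z 92.0 -99.6 r 135.6 ang -0.825 (20, np.float64(200.0), np.float64(301.2), np.int64(197), np.int64(202), np.int64(299), np.int64(304))
top marker_edge red [200.  301.2] a,z 95.1 -82.8 r 126.1 ang -0.716 (20, np.float64(200.0), np.float64(301.2), np.int64(197), np.int64(202), np.int64(299), np.int64(304))
wrist pointer_tip net [245.3 168.3] a,z 145.8 55.7 r 156.1 ang 0.365 None
wrist marker_edge net [275.2 155.9] a,z 130.4 93.4 r 160.4 ang 0.622 (27, np.float64(277.1), np.float64(162.4), np.int64(275), np.int64(279), np.int64(158), np.int64(166))
wrist marker_edge red [277.1 162.4] a,z 121.8 78.7 r 145.0 ang 0.573 (27, np.float64(277.1), np.float64(162.4), np.int64(275), np.int64(279), np.int64(158), np.int64(166))
```

>>> arm_command(targets=[0.35,-0.06,0.9,0,0,0,255,0.7,-0.12,1.8,0,0,0,255,1.1,-0.19,2.6,0,0,0,255,1.1,-0.19,2.6,0,0,0,255,1.1,-0.19,2.6,0,0,0,255,1.1,-0.19,2.6,0,0,0,255,1.1,-0.19,2.6,0,0,0,255])

```text
time: 13.22
ee_pos: [564.5, 51.0, 298.7]
tcp_rot: [0.088, 0.996, -0.0, -0.0]
contact_force: [-0.9, -0.7, -7.4]
gripper_width: 21.2
grip_force: 35.0
```

```bash
python3 ang.py
```

```text
13.22 [564.5  51.  298.7] [-0.9 -0.7 -7.4]
side pointer_tip net [207.  278.9] a,z 130.2 17.9 r 131.4 ang 0.137 (5, np.float64(184.4), np.float64(285.8), np.int64(184), np.int64(185), np.int64(285), np.int64(287))
side pointer_tip yel [184.4 285.8] a,z 148.7 88.6 r 173.1 ang 0.537 (5, np.float64(184.4), np.float64(285.8), np.int64(184), np.int64(185), np.int64(285), np.int64(287))
top pointer_tip net [204.1 302.7] a,z 176.1 269.1 r 321.6 ang 0.991 (24, np.float64(205.2), np.float64(301.7), np.int64(204), np.int64(207), np.int64(298), np.int64(305))
top pointer_tip yel [205.2 301.7] a,z 159.6 167.4 r 231.3 ang 0.809 (24, np.float64(205.2), np.float64(301.7), np.int64(204), np.int64(207), np.int64(298), np.int64(305))
top marker_edge net [197.7 303.6] a,z 152.5 232.7 r 278.2 ang 0.991 (20, np.float64(200.0), np.float64(301.2), np.int64(197), np.int64(202), np.int64(299), np.int64(304))
top marker_edge red [200.  301.2] a,z 95.1 -82.8 r 126.1 ang -0.716 (20, np.float64(200.0), np.float64(301.2), np.int64(197), np.int64(202), np.int64(299), np.int64(304))
wrist pointer_tip net [242.5 168.7] a,z 137.0 79.7 r 158.5 ang 0.527 None
wrist marker_edge net [252.2 164.1] a,z 132.1 94.4 r 162.3 ang 0.62 (1, np.float64(255.0), np.float64(171.0), np.int64(255), np.int64(255), np.int64(171), np.int64(171))
wrist marker_edge red [255. 171.] a,z 122.3 76.2 r 144.2 ang 0.557 (1, np.float64(255.0), np.float64(171.0), np.int64(255), np.int64(255), np.int64(171), np.int64(171))
```

>>> arm_command(targets=[0.3,-0.05,0.6,0,0,0,255,0.6,-0.1,1.1,0,0,0,255,0.6,-0.1,1.1,0,0,0,255,0.6,-0.1,1.1,0,0,0,255,0.6,-0.1,1.1,0,0,0,255,0.6,-0.1,1.1,0,0,0,255])

```text
time: 14.17
ee_pos: [570.7, 50.0, 310.1]
tcp_rot: [0.088, 0.996, -0.0, -0.0]
contact_force: [-0.7, 0.0, -8.2]
gripper_width: 21.3
grip_force: 35.0
```

```bash
python3 ang.py
```

```text
14.17 [570.7  50.  310.1] [-0.7  0.  -8.2]
side pointer_tip net [185.3 281. ] a,z 136.1 83.3 r 159.5 ang 0.549 (5, np.float64(181.4), np.float64(284.2), np.int64(181), np.int64(182), np.int64(283), np.int64(285))
side pointer_tip yel [181.4 284.2] a,z 144.5 96.1 r 173.5 ang 0.587 (5, np.float64(181.4), np.float64(284.2), np.int64(181), np.int64(182), np.int64(283), np.int64(285))
top pointer_tip net [202.7 304.6] a,z 204.5 432.8 r 478.7 ang 1.129 (16, np.float64(203.6), np.float64(303.0), np.int64(202), np.int64(205), np.int64(299), np.int64(306))
top pointer_tip yel [203.6 303. ] a,z 179.4 292.8 r 343.4 ang 1.021 (16, np.float64(203.6), np.float64(303.0), np.int64(202), np.int64(205), np.int64(299), np.int64(306))
top marker_edge net [199.7 300.7] a,z 69.1 -206.4 r 217.7 ang -1.248 (9, np.float64(199.8), np.float64(301.9), np.int64(199), np.int64(201), np.int64(300), np.int64(304))
top marker_edge red [199.8 301.9] a,z 119.4 41.3 r 126.3 ang 0.333 (9, np.float64(199.8), np.float64(301.9), np.int64(199), np.int64(201), np.int64(300), np.int64(304))
wrist pointer_tip net [241.  167.9] a,z 133.0 92.5 r 162.0 ang 0.607 None
wrist marker_edge net [244.7 168.7] a,z 128.7 91.1 r 157.7 ang 0.616 None
```

Run:
```python
from h import *
from ang import *
import pickle
w0,s0,t0=pickle.load(open("p2.pkl","rb"))
def rep(n,X): X=np.array(X)-hinge; a,y,z=-X@u,X@n_,X[2]; print(n,"a,y,z",np.round([a,y,z],1),"r",round(np.hypot(a,z),1),"ang",round(np.arctan2(z,a),3))
n_=n
rs,rt=col(s0,"red",(184,279),15),col(t0,"red",(201,301),12)
ys,yt=col(s0,"yel",(210,290),15),col(t0,"yel",(214,301),12)
print(rs,rt,ys,yt)
M=tri([(s0,rs[1:3]),(t0,rt[1:3])]);print(M[1]);rep("marker",M[0])
if ys: P=tri([(s0,ys[1:3]),(t0,yt[1:3])]);print(P[1]);rep("pointer shut",P[0])
s=arm.read_camera("side");t=arm.read_camera("top")
ys,yt=col(s,"yel",(182,284),12),col(t,"yel",(203,302),12);print(ys,yt,col(s,"red",(184,279),15))
P=tri([(s,ys[1:3]),(t,yt[1:3])]);print(P[1]);rep("pointer now",P[0])
print("marker px in s,t",proj(s,M[0]),proj(t,M[0]))
def cls(p,r,c,h,wd):
    hsv=cv2.cvtColor(p["img"][r:r+h,c:c+wd],cv2.COLOR_BGR2HSV).astype(int)
    for row in hsv: print("".join("R" if (H<7 or H>170) and S>110 else "Y" if 17<H<35 and S>120 else "o" if 7<=H<=17 and S>150 else "b" if 100<H<130 and S>120 else "#" if V<50 else "." for H,S,V in row))
print("side before");cls(s0,174,270,44,26);print("side now");cls(s,174,270,24,26);print("top before");cls(t0,192,292,28,18);print("top now");cls(t,192,292,20,18)
```

```text
(26, np.float64(183.8), np.float64(278.5), np.int64(181), np.int64(186), np.int64(275), np.int64(282)) (18, np.float64(199.9), np.float64(301.2), np.int64(197), np.int64(202), np.int64(299), np.int64(304)) None (20, np.float64(215.8), np.float64(299.2), np.int64(214), np.int64(217), np.int64(296), np.int64(302))
0.6304289520454106
marker a,y,z [ 130.  -115.5   87.7] r 156.8 ang 0.593
(5, np.float64(181.4), np.float64(284.2), np.int64(181), np.int64(182), np.int64(283), np.int64(285)) (13, np.float64(203.5), np.float64(302.5), np.int64(202), np.int64(205), np.int64(299), np.int64(305)) None
2.0260513557535407
pointer now a,y,z [ 141.8 -121.    94.2] r 170.2 ang 0.587
marker px in s,t (np.float64(183.7608251102158), np.float64(278.32195282056824)) (np.float64(200.05750246656214), np.float64(301.21291100382973))
side before
..........................
.........#................
.......###................
..........................
..........................
..........................
..........................
.........RR...............
...#....RRRRRR............
.......RRRRRR...........
[... 1808 characters left out ...]
RR......
..................
..................
..................
..............#...
..................
..................
..................
..................
..................
..................
....YYYYYY........
...YYYYYYYY.......
....YYYYYYYY......
......YYYYY.......
..................
..................
top now
..................
..................
..................
..................
..................
.......RR.........
.......RR...RR....
.......RRRRRRR....
.......RRRRRR.....
......ooooRRR.....
......YYYoooYY....
....#YYYYYYYYYY...
....#.Y.YYYYYYY...
...........YYY....
..................
..................
#.................
..................
..................
..................
```

```bash
python3 -c "
from station import arm
o=arm.get_obs();print(o['time'],o['ee_pos'],o['contact_force'],o['grip_force']);print(arm.job_done())"
```

```text
14.7167 [570.79827539  49.97961707 310.30913395] [-1.54733001  1.28918477 -7.41665584] 34.99853789806366
the job is handed in; nothing more can be done
None
```

I handed the job in at 14.7 s: the gauge is still in the fingers with its hook on the bar, and the lid is held at the red marker, about 1 to 3 mm off by the camera measurements (limit 7 mm). The hand-in call returned no verdict.

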